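# Prop open the guard of a welding control unit and turn its trim knob home

## Task

Prop the control unit's spring-loaded clear cover open with the loose prop bar, laid level across the two notched posts and down in both notches with its tab outside one post, so that the cover leans on it by itself. Then turn the knob under the cover clockwise until you feel it come home against its stop. Be gentle: lay the bar down softly, don't strain the cover or posts, don't squeeze the knob hard or force it past its stop, and leave the other things on the bench where they are.

Things in the scene. Friction and masses are not known exactly. Their poses are not given: they have to be found in the camera images.
- unit: grey control box fixed to the bench, 210 x 180 mm (x, y), flat deck 45 mm above the bench. Origin: centre of its underside on the bench; x points from its open front to the hinge side, z up. In its frame: hinge line along y at x 90, z 97 mm, on a back wall 120 wide; knob axis at x -28, y 0; two dark steel notched posts (see the slot points) just outside the cover's side edges
- slot_left (a point): centre of the bar's section when seated in the notch of the post on the unit's +y side: x 70, y 74, z 157 mm in the unit's frame, axes alike. Post 39 to 44 long in x, 16 thick in y, top z 172. The notch is open above: straight slot 17 wide, floor at z 151, sides straight to z 157 or so, flaring to about 32 at the mouth (z 170)
- slot_right (a point): the same point in the like notch of the post on the unit's -y side (y -74 mm)
- cover (a joint): cover angle, rad: 0 closed (level), grows as its front edge swings up and back to the unit's +x; hard stop at 1.48. Spring and weight always pull it shut with about 0.15 N m (1 N at the front edge, 2 to 3 N near the posts). It leans on the seated bar at about 1.36, and stands at about 1.41 on a bar held just clear above the notches
- cover_hinge (a point): middle of the cover's hinge line; axes turn with the cover. The cover is a clear plate 175 mm from hinge to front edge, 122 wide, 4 thick, aluminium edged, 130 g; its underside lies in the hinge plane
- cover_edge (a point): middle of the cover's front edge at the underside, 175 mm from the hinge; here a lip 4 mm thick hangs 6 mm below the underside. Closed, the underside is 52 mm above the deck; front and sides are open below it, so the bar fits in under it between the knob and the lip (31 mm of room along x)
- knob (a joint): knob angle, rad: grows clockwise seen from above, starts at 0.2 to 0.6; firm stop, to be felt, between 1.5 and 1.75. Takes 0.1 to 0.25 N m to turn, stays where left. Pinched with 30 N and turned slowly until the twist passes 0.35 N m it is home and unharmed; a squeeze over 60 N a pad or forcing past the stop harms it. At 0 its grip bar lies along the unit's x
- knob_grip (a point): on the knob's axis at the height to grip, 79 mm above the bench (30 mm above the foot of the knob). Black knob: 44 mm disc 8 mm high, with an upright grip bar on it 42 long, 14 thick, 30 high, top 8 mm above this point; the point's x axis runs along the bar and turns with it
- prop: loose steel prop, about 160 g: 12 mm square bar 260 mm long with an upright flat grip tab on one end, lying flat on the bench, tab up. Origin on the bar's axis, 6 mm above its underside; x along the bar: plain tip at x +100, tab end at x -160 mm; z up. To be seated tab up with its origin about midway between the posts, tab beyond either one
- prop_grip (a point): middle of the grip tab, at x -137, z +24 mm in the prop's frame. Tab 46 mm long (along x), 12 mm thick (along y), its top 46 mm above the bar's axis; pinch it across its thickness
- hammer: bystander: hammer about 220 mm long, lying; origin at its underside
- brush: bystander: wire brush about 200 mm long, lying in front of the robot
- nozzle: bystander: copper nozzle, 26 mm wide, 50 mm tall, upright; origin at its foot
- coupon_a: bystander: flat steel plate 70 x 50 x 10 mm; origin under its centre
- angle_iron: bystander: piece of angle steel 90 x 45 x 40 mm; origin under it
- spray: bystander: spray can 64 mm wide, 170 mm tall, upright; origin at its foot
- mug: bystander: mug 80 mm wide, 90 mm tall; origin at its foot

How it is judged:
By the outcome, as a careful person would: the job done as asked, in the order asked, and still so for the second after the job is handed in, with the robot touching nothing.
It also fails if it takes over 72 s, if anything falls off the work surface, if the arm or the gripper's body presses on something with over 40 N, if the wrist force passes 120 N, or if a joint passes its speed limit or range.

## Robot

A 7-joint arm with a two-finger parallel gripper is mounted at the origin on the work surface. World frame = base frame: x ahead of the robot, y to its left, z up, the work surface at z = 0. Lengths are in m, angles in rad, forces in N, time in s.
With the tool pointing down it reaches from about 0.425 to 0.925 m from the base axis. Payload 6.8 kg.
Tool frame: the origin (TCP) lies midway between the tips of the shut fingers; the grasp point (between the pads) lies bot.grip_point_offset behind it (bot.grip_point_offset is the distance from the TCP to the grasp point, in m); z points along the fingers, y is the line along which they close (so a half turn about z gives the same grasp; the last joint's range is limited). The gripper opens to 85 mm and grips with 20 to 120 N. Pads are 22 mm wide; open, the fingers measure 114 mm over their backs; the gripper's body (76 mm by 85 mm) begins 54 mm behind the grasp point. The pads swing forward as they close: fully open they stand 13 mm farther back than shut.
Start: joints at [-1.404, 0.477, 0.022, 1.555, -0.011, 1.109, -0.083], TCP at [0.183, 0.65, 0.21] pointing down, gripper open.
Joint ranges: [-2.96, 2.96], [-0.34, 2.1], [-1.41, 1.46], [0.24, 2.44], [-1.37, 4.51], [0.17, 1.92], [-2.96, 2.96]. Speed limits (rad/s): [2.39, 2.39, 3.14, 3.14, 3.14, 3.14, 3.14].

## Interface

Orientations are given as a unit quaternion [w, x, y, z].
In Python, from station import get_obs, cams, job, bot gives the robot as it stands.
- The arm moves only by the tool arm_command, never from a script. Its argument "rows" is a list that holds one entry, the list of rows, each a list of 5 numbers: the finger opening in mm, from 0 to 85.4, then the shift along the world's x, y, z in units of 60 mm (1.0 is 60 mm), then the turn about the world's z in units of 0.08 rad (1.0 is 0.08 rad). In form: [[[grip, x, y, z, turn], ...]]. A call has exactly 10 rows; each row shifts and turns the commanded pose from where the row before left it; what a row does not reach is not made up. A row lasts 1/8 s, in which the tool goes at most 62.5 mm and 10.7 degrees, less where a joint would pass 70% of its speed; a pose out of reach is approached as far as the arm can. A call with a number of a shift or a turn outside -1 to 1 is refused whole. A call with a gripper value outside its range is refused whole. The fingers move at their own pace and stop on an object; "newtons" is the grip in N (left out, the last holds). Time passes only in rows, so rows that do not move let the fingers close, or fill a call up. It gives the time, the measured TCP pose, the force, the opening and the grip force at its end, in the units of the state.
- get_obs(): the state, without advancing time (a new reading comes with each control period).
- cams.read_camera(name): name is "scene" or "side" or "wrist"; returns the picture (384x512x3 uint8, red, green, blue); there is no depth.
- cams.camera_params(name): a dict with "K" (3x3 intrinsics, pixels), "extrinsics" (4x4, takes a point from camera to world coordinates). Camera axes: x right, y down, z forward; pixel columns grow to the right and rows downward; lengths in m; the calibration is good to about 2 mm. The wrist camera is an equidistant fisheye: a pixel r from the principal point sees the ray r / f radians off the axis. A picture is of the moment at which its call begins: read the wrist's pose just before it. camera_params takes no time and is no camera call; for the wrist camera it gives the pose at the moment of the call.
- job.hand_in(): hands the job in; it is judged then, once.
The state is a dict: "t": time; "q": joint angles; "joint_vel": joint speeds; "joint_torque": joint torques, N m; "eef_pos": TCP position; "tool_rot": TCP orientation; "contact_force": force on the tool from outside, world axes, zero at the start; "torque": the same for the moment, N m; "gripper_width": opening from 0.0 (shut) to 1.0 (fully open); "grasp_force": force on a finger pad.
Only numpy, scipy, OpenCV 4.12 (cv2) and the standard library are available. Lean on these libraries where they do the work, as an engineer would, in place of code of your own. Each camera call takes 0.05 s, during which the arm holds its last target. There are 200 camera calls.

## Working session

There is one attempt and no reset: what is moved stays moved. The work goes in short steps, Python scripts to look and compute and a tool call to move; the robot and the scene stay as the last step left them, time stands still between calls to the robot, and variables do not carry over. Pictures are saved under pics/ and viewed, at most 10 in all, crops included, and the job is handed in when it is done.

Besides the shell and the picture viewer there is one more tool, called after ">>>" in YAML: its name, and indented under it one key for each argument. arm_command: Moves the arm, as the interface text tells. Its arguments: {"type":"object","properties":{"rows":{"type":"array"},"newtons":{"type":"number"}},"required":["rows"]}

```bash
ls; mkdir -p pics
python3 - <<'E'
from station import get_obs,cams,job,bot
import cv2,numpy as np
o=get_obs()
for k,v in o.items(): print(k,np.round(v,4))
print(bot.grip_point_offset)
ims=[]
for n in ["scene","side","wrist"]:
    p=cams.camera_params(n); print(n,np.round(p["K"],1).tolist(),np.round(p["extrinsics"],4).tolist())
    im=cams.read_camera(n)[:,:,::-1]; cv2.imwrite(f"pics/{n}0.png",im); ims.append(im)
for n,im in zip(["scene","side"],ims): cv2.imwrite(f"pics/{n}0b.png",cv2.resize(im,(800,600),interpolation=cv2.INTER_CUBIC))
E
```

```text
pics
t 0.0
q [-1.4041  0.4778  0.0223  1.5564 -0.0115  1.1093 -0.0831]
joint_vel [ 0.0001  0.0004  0.0009  0.0001  0.0005  0.001  -0.0017]
joint_torque [-1.30000e-03 -5.96461e+01  1.60750e+00 -2.81197e+01  1.24000e-02
  9.40000e-03 -0.00000e+00]
eef_pos [0.183  0.6491 0.2092]
tool_rot [-1.000e-04  1.369e-01  9.906e-01 -9.000e-04]
contact_force [-0.2222 -0.2915  0.3438]
torque [ 0.0239  0.0247 -0.0073]
grasp_force 0.0
gripper_width 0.9969
0.0187
scene [[492.2, 0.0, 264.2], [0.0, 492.2, 199.9], [0.0, 0.0, 1.0]] [[-0.351, 0.5815, -0.734, 1.3261], [0.9361, 0.1989, -0.2901, 0.3253], [-0.0227, -0.7889, -0.6141, 0.7647], [0.0, 0.0, 0.0, 1.0]]
side [[363.9, 0.0, 256.3], [0.0, 363.9, 198.9], [0.0, 0.0, 1.0]] [[0.9081, -0.2855, 0.3062, 0.2957], [-0.4186, -0.6285, 0.6556, -0.5718], [0.0053, -0.7235, -0.6903, 0.7002], [0.0, 0.0, 0.0, 1.0]]
wrist [[297.3, 0.0, 250.9], [0.0, 297.3, 189.3], [0.0, 0.0, 1.0]] [[0.2725, 0.9152, 0.2968, 0.1069], [0.9621, -0.2584, -0.0867, 0.6713], [-0.0026, 0.3092, -0.951, 0.373], [0.0, 0.0, 0.0, 1.0]]
```

View pics/scene0b.png

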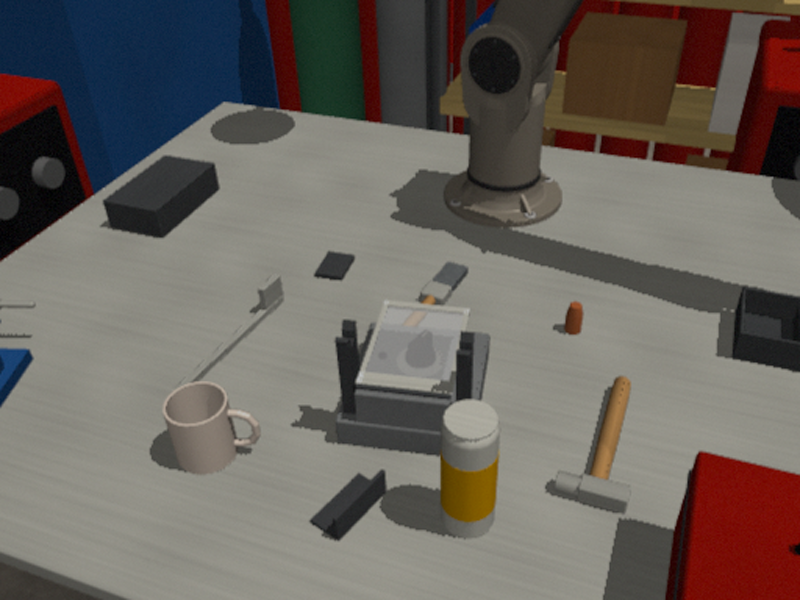

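View pics/side0b.png

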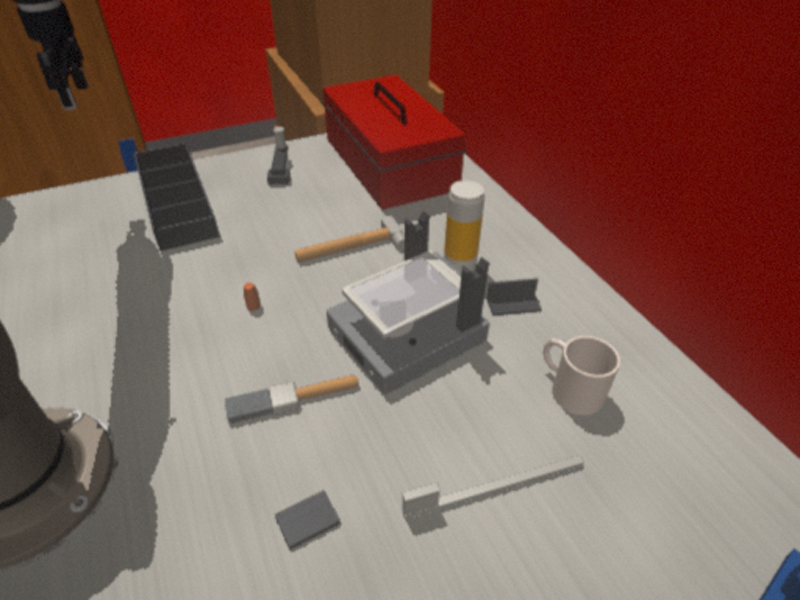

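Run:
```python
import cv2,numpy as np
s=cv2.imread("pics/scene0.png");d=cv2.imread("pics/side0.png")
C=np.zeros((600,800,3),np.uint8)
def put(im,x,y,w,h,k,ox,oy):
    c=cv2.resize(im[y:y+h,x:x+w],None,fx=k,fy=k,interpolation=cv2.INTER_CUBIC);C[oy:oy+c.shape[0],ox:ox+c.shape[1]]=c
put(s,215,185,100,105,4,0,0); put(d,205,130,100,120,3.5,410,0); 
put(d,255,285,120,50,3.5,0,424);put(s,110,170,75,80,2.2,430,424)
cv2.imwrite("pics/comp.png",C)
```

```text
(no output)
```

View pics/comp.png

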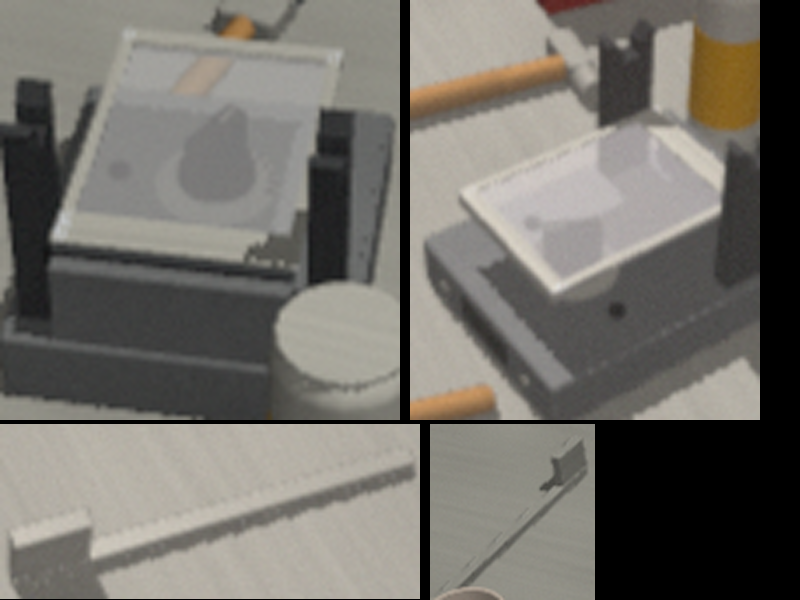

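```bash
cat > h.py <<'E'
import numpy as np,cv2
from scipy.optimize import least_squares
from scipy.spatial.transform import Rotation as R
from station import get_obs,cams,job,bot
def proj(n,P,p=None):
    p=p or cams.camera_params(n);E=np.array(p["extrinsics"]);K=np.array(p["K"])
    c=(np.atleast_2d(P)-E[:3,3])@E[:3,:3]
    if n=="wrist":
        r=np.linalg.norm(c[:,:2],axis=1);a=np.arctan2(r,c[:,2]);u=c[:,:2]/r[:,None]*a[:,None]
    else: u=c[:,:2]/c[:,2:]
    return u*[K[0,0],K[1,1]]+K[:2,2]
def ray(n,uv,z,p=None):
    p=p or cams.camera_params(n);E=np.array(p["extrinsics"]);K=np.array(p["K"])
    u=(np.array(uv,float)-K[:2,2])/[K[0,0],K[1,1]]
    if n=="wrist":
        r=np.linalg.norm(u);d=np.r_[u/r*np.sin(r),np.cos(r)]
    else: d=np.r_[u,1]
    d=E[:3,:3]@d
    return E[:3,3]+d*(z-E[2,3])/d[2]
def pose(x,P): # x,y,yaw ; mm points
    c,s=np.cos(x[2]),np.sin(x[2]);P=np.atleast_2d(P)/1000.
    return np.c_[x[0]+c*P[:,0]-s*P[:,1],x[1]+s*P[:,0]+c*P[:,1],P[:,2]]
def st():
    o=get_obs();return o
E
python3 - <<'E'
from h import *
sc=lambda x,y:(215+x/4,185+y/4); sd=lambda x,y:(205+(x-410)/3.5,130+y/3.5)
L=[("scene",sc(127,32),(-85,-61,101)),("scene",sc(343,52),(-85,61,101)),("scene",sc(57,240),(90,-61,101)),
("scene",sc(5,325),(105,-90,45)),("scene",sc(393,115),(-105,90,45)),
("side",sd(462,192),(-85,61,101)),("side",sd(555,285),(-85,-61,101)),("side",sd(568,393),(-105,-90,45)),("side",sd(428,240),(-105,90,45))]
f=lambda x:np.concatenate([proj(n,pose(x,P))[0]-uv for n,uv,P in L])
r=least_squares(f,[0.65,0,0.3],loss='soft_l1');print("unit",r.x,np.round(r.fun.reshape(-1,2),1).tolist())
u=r.x;print("slots",pose(u,[(70,74,157),(70,-74,157),(-28,0,79),(-85,0,97)]))
pp=lambda x,y:(255+x/3.5,285+(y-424)/3.5); ps=lambda x,y:(110+(x-430)/2.2,170+(y-424)/2.2)
tip=ray("side",pp(412,458),.012);tab=ray("side",pp(51,526),.052)
tab2=ray("scene",ps(569,447),.052)
print(tip,tab,tab2,np.linalg.norm((tip-tab)[:2]),np.arctan2(*(tip-tab)[1::-1]))
E
```

```text
unit [0.59419807 0.04079376 0.1937209 ] [[-0.6, 0.0], [-0.3, -0.5], [-0.3, 1.4], [-1.1, 4.1], [0.1, -1.1], [-1.0, -0.7], [0.4, 1.3], [-3.0, -1.9], [-2.2, -1.4]]
slots [[ 0.64864285  0.12688538  0.157     ]
 [ 0.67713455 -0.01834624  0.157     ]
 [ 0.56672182  0.03540344  0.079     ]
 [ 0.51078802  0.02443028  0.097     ]]
[ 0.70409859 -0.29294435  0.012     ] [ 0.47126543 -0.26059387  0.052     ] [ 0.47381871 -0.25489204  0.052     ] 0.23506984857740293 -0.13805882811352543
```

>>> arm_command:
  rows:
    - [[85,0.4,-0.33,0.15,-1],[85,0.4,-0.33,0.15,-1],[85,0.4,-0.33,0.15,-1],[85,0.4,-0.33,0.15,-1],[85,0.4,-0.33,0.15,-1],[85,0.4,-0.33,0.15,-1],[85,0.4,-0.33,0.15,-1],[85,0.4,-0.33,0.15,-1],[85,0.4,-0.33,0.15,-1],[85,0.4,-0.33,0.15,-1]]
  newtons: 40

```text
t: 1.4
eef_pos: [0.4247, 0.4504, 0.3008]
tool_rot: [0.0, 0.514, 0.858, 0.0]
contact_force: [0.9, 0.4, 0.3]
gripper_width: 0.998
grasp_force: 0.0
```

Run:
```python
from h import *
for n,uv,z in [("spray","470 525",0),("mug","205 455",0.0),("nozzle","573 328",0),("mugside","580 400",0.0)]:
    a=np.array(uv.split(),float)/1.5625
    print(n,ray("side" if "side" in n else "scene",a,z))
o=get_obs();print(o["t"],o["eef_pos"],o["tool_rot"],o["q"])
```

```text
spray [0.77654957 0.17351055 0.        ]
mug [ 7.87493580e-01 -1.87905376e-01 -1.11022302e-16]
nozzle [0.36820153 0.21557512 0.        ]
mugside [ 0.77431467 -0.20096132  0.        ]
1.4 [0.42470371 0.45039719 0.30079461] [4.81452541e-06 5.14145071e-01 8.57703238e-01 4.36855249e-05] [-1.13205257  0.31974651  0.28358422  1.5991812  -0.09326206  1.23589597
 -0.34063703]
```

>>> arm_command:
  rows:
    - [[85,0.24,-0.42,0,-1],[85,0.24,-0.42,0,-1],[85,0.24,-0.42,0,-1],[85,0.24,-0.42,0,-1],[85,0.24,-0.42,0,-1],[85,0.24,-0.42,0,-1],[85,0.24,-0.42,0,-1],[85,0.24,-0.42,0,-1],[85,0.24,-0.42,0,-1],[85,0.24,-0.42,0,-1]]

```text
t: 2.65
eef_pos: [0.5681, 0.198, 0.3002]
tool_rot: [0.0, 0.808, 0.59, 0.0]
contact_force: [-1.2, 0.4, -0.9]
gripper_width: 0.995
grasp_force: 0.0
```

>>> arm_command:
  rows:
    - [[85,-0.12,-0.35,0.1,-1],[85,-0.12,-0.35,0.1,-1],[85,-0.12,-0.35,0.1,-1],[85,-0.12,-0.35,0.1,-1],[85,-0.12,-0.35,0.1,-1],[85,-0.12,-0.35,0.1,-1],[85,-0.12,-0.35,0.1,-1],[85,-0.12,-0.35,0.1,-1],[85,-0.12,-0.35,0.1,-1],[85,0,0,0,0]]

```text
t: 3.9
eef_pos: [0.5026, 0.0084, 0.3549]
tool_rot: [-0.0, 0.963, 0.268, 0.001]
contact_force: [0.1, 0.2, 0.4]
gripper_width: 0.992
grasp_force: 0.0
```

Run:
```python
from h import *
import pickle
p=cams.camera_params("wrist");im=cams.read_camera("wrist")[:,:,::-1]
pickle.dump(p,open("w1.pkl","wb"));cv2.imwrite("pics/w1.png",im)
cv2.imwrite("pics/w1b.png",cv2.resize(im,(800,600),interpolation=cv2.INTER_CUBIC))
o=get_obs();print(o["t"],o["eef_pos"],o["tool_rot"],o["q"])
u=[.5942,.0408,.1937]
for P in [(70,74,172),(70,-74,172),(-85,61,101),(-85,-61,101),(-105,90,45),(-105,-90,45),(90,-61,101),(90,61,101)]: print(P,np.round(proj("wrist",pose(u,P),p)*1.5625))
```

```text
3.95 [0.50265189 0.0101499  0.354433  ] [-3.37374939e-04  9.63020462e-01  2.69427632e-01  4.75805023e-04] [-0.82602479  0.06338559  0.73415852  1.7951363  -0.04493736  1.29881614
 -1.10602044]
(70, 74, 172) [[356.  12.]]
(70, -74, 172) [[542.  82.]]
(-85, 61, 101) [[318. 199.]]
(-85, -61, 101) [[444. 243.]]
(-105, 90, 45) [[295. 202.]]
(-105, -90, 45) [[457. 259.]]
(90, -61, 101) [[512.  67.]]
(90, 61, 101) [[384.  19.]]
```

View pics/w1b.png

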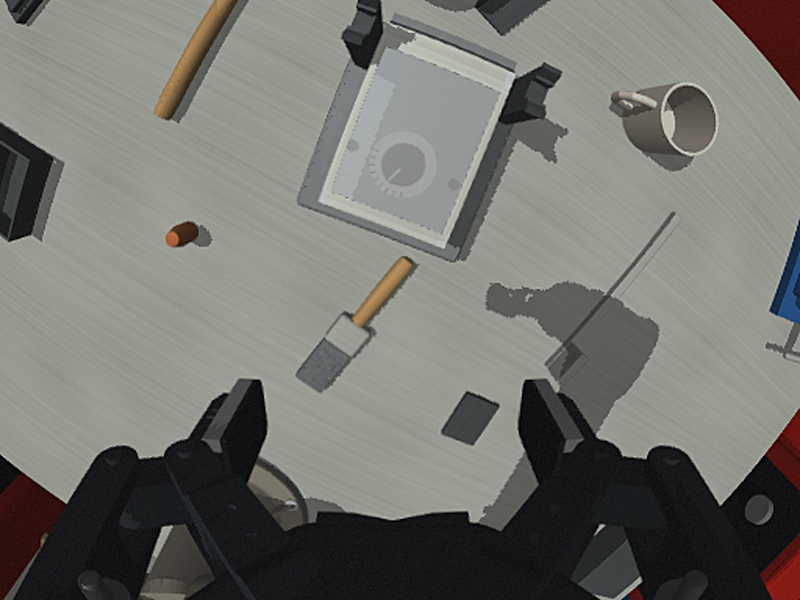

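Run:
```python
from h import *
import pickle
p=pickle.load(open("w1.pkl","rb"))
sc=lambda x,y:(215+x/4,185+y/4); sd=lambda x,y:(205+(x-410)/3.5,130+y/3.5);w=lambda x,y:(x/1.5625,y/1.5625)
L=[("scene",sc(127,32),(-85,-61,101)),("scene",sc(343,52),(-85,61,101)),("scene",sc(57,240),(90,-61,101)),
("scene",sc(393,115),(-105,90,45)),
("side",sd(462,192),(-85,61,101)),("side",sd(555,285),(-85,-61,101)),
("wrist",w(320,203),(-85,61,101)),("wrist",w(446,246),(-85,-61,101)),("wrist",w(298,204),(-105,90,45)),("wrist",w(457,262),(-105,-90,45)),("wrist",w(515,68),(90,-61,101))]
f=lambda x:np.concatenate([proj(n,pose(x,P),p if n=="wrist" else None)[0]-uv for n,uv,P in L])
r=least_squares(f,[0.59,0.04,0.2],loss='soft_l1');print("unit",r.x,np.round(r.fun.reshape(-1,2),1).tolist())
L=L[6:];r=least_squares(f,r.x);print("wrist only",r.x,np.round(r.fun.reshape(-1,2),1).tolist())
print(ray("wrist",w(677,214),.012,p),ray("wrist",w(560,355),.045,p),np.array(p["extrinsics"])[:3,3])
np.save("unit.npy",r.x)
```

```text
unit [0.59334515 0.03883398 0.19036498] [[-1.2, -0.4], [-1.0, -0.8], [-1.2, 0.8], [-0.4, -1.4], [-1.0, -0.2], [0.3, 2.0], [-0.3, -1.7], [-0.5, -0.5], [-1.5, -0.2], [0.5, -0.5], [-0.9, 1.1]]
wrist only [0.59316974 0.03808529 0.19447503] [[0.3, -1.1], [0.2, -0.2], [-1.0, 0.4], [1.1, -0.3], [-0.7, 1.2]]
[ 0.70508465 -0.28526359  0.012     ] [ 0.47776424 -0.23732728  0.045     ] [0.57047057 0.04962594 0.51870386]
```

>>> arm_command:
  rows:
    - [[85,-0.05,-0.4,-0.2,-0.86],[85,-0.05,-0.4,-0.2,-0.86],[85,-0.05,-0.4,-0.2,-0.86],[85,-0.05,-0.4,-0.2,-0.86],[85,-0.05,-0.4,-0.2,-0.86],[85,-0.05,-0.4,-0.2,-0.86],[85,-0.05,-0.4,-0.2,-0.86],[85,-0.05,-0.4,-0.2,-0.86],[85,-0.05,-0.4,-0.2,-0.86],[85,0,0,0,-0.86]]

```text
t: 5.2
eef_pos: [0.4737, -0.2083, 0.2451]
tool_rot: [0.001, 0.997, -0.075, -0.001]
contact_force: [0.3, 0.3, 0.2]
gripper_width: 0.997
grasp_force: 0.0
```

Run:
```python
from h import *
import pickle
p=cams.camera_params("wrist");im=cams.read_camera("wrist")[:,:,::-1]
pickle.dump(p,open("w2.pkl","wb"));cv2.imwrite("pics/w2.png",im)
cv2.imwrite("pics/w2b.png",cv2.resize(im,(800,600),interpolation=cv2.INTER_CUBIC))
o=get_obs();print(o["t"],o["eef_pos"],o["tool_rot"],o["q"])
```

```text
5.25 [ 0.47434851 -0.20739746  0.24535108] [ 5.36882142e-04  9.97151974e-01 -7.54142386e-02 -5.88166150e-04] [-0.50377078  0.25383042  0.95724062  1.92938678 -0.23380073  1.07627469
 -1.17100758]
```

View pics/w2b.png

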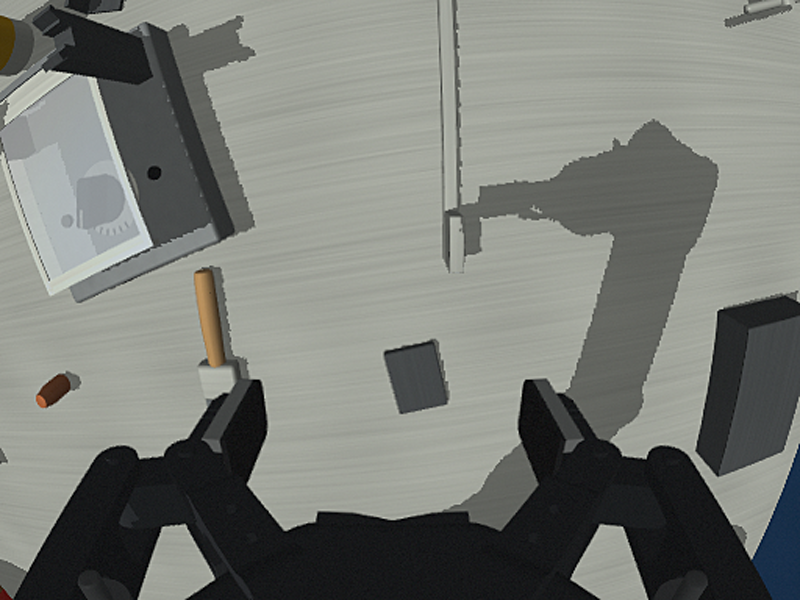

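Run:
```python
from h import *
import pickle
p=pickle.load(open("w2.pkl","rb"));w=lambda x,y:(x/1.5625,y/1.5625)
a=ray("wrist",w(456,212),.052,p);b=ray("wrist",w(456.5,272),.052,p)
print(a,b,(a+b)/2,np.linalg.norm(a-b),np.arctan2(*(a-b)[1::-1]))
c=ray("wrist",w(451,205),.012,p);d=ray("wrist",w(447,2),.012,p);print(c,d,np.arctan2(*(d-c)[1::-1]))
o=get_obs();print(o["t"],o["eef_pos"],2*np.arctan2(o["tool_rot"][2],o["tool_rot"][1]))
```

```text
[ 0.49713538 -0.2622436   0.052     ] [ 0.4490304  -0.25693412  0.052     ] [ 0.47308289 -0.25958886  0.052     ] 0.04839710144399993 -0.10992775827490425
[ 0.49756217 -0.26347834  0.012     ] [ 0.67492896 -0.28614165  0.012     ] -0.12708784222814937
5.25 [ 0.47434851 -0.20739746  0.24535108] -0.1509718602705267
```

>>> arm_command:
  rows:
    - [[60,0,-0.217,-0.5,0.07],[60,0,-0.217,-0.5,0.07],[60,0,-0.217,-0.5,0.07],[60,0,-0.217,-0.5,0.07],[60,0,0,-0.4,0],[60,0,0,-0.4,0],[60,0,0,-0.4,0],[60,0,0,-0.4,0],[60,0,0,-0.28,0],[60,0,0,0,0]]

```text
t: 6.5
eef_pos: [0.4745, -0.2574, 0.0124]
tool_rot: [-0.0, 0.998, -0.06, -0.001]
contact_force: [0.3, -0.2, 0.5]
gripper_width: 0.7
grasp_force: 0.0
```

>>> arm_command:
  rows:
    - [[0,0,0,0,0],[0,0,0,0,0],[0,0,0,0,0],[0,0,0,0,0],[0,0,0,0,0],[0,0,0,0,0],[0,0,0,0,0],[0,0,0,0.05,0],[0,0,0,0.2,0],[0,0,0,0.3,0]]
  newtons: 60

```text
t: 7.75
eef_pos: [0.4748, -0.2571, 0.0471]
tool_rot: [-0.0, 0.998, -0.059, -0.001]
contact_force: [0.4, 0.3, -1.6]
gripper_width: 0.123
grasp_force: 59.9
```

>>> arm_command:
  rows:
    - [[0,0,-0.22,0.6,0],[0,0,-0.22,0.6,1],[0,0,-0.22,0.2,1],[0,0,-0.22,0,1],[0,0,0,0,1],[0,0,0,0,1],[0,0,0,0,1],[0,0,0,0,1],[0,0,0,0,1],[0,0,0,0,1]]

```text
t: 9.0
eef_pos: [0.4751, -0.3105, 0.1315]
tool_rot: [0.0, 0.955, 0.297, 0.0]
contact_force: [0.2, 0.7, -2.2]
gripper_width: 0.12
grasp_force: 59.9
```

>>> arm_command:
  rows:
    - [[0,0,0,0,1],[0,0,0,0,1],[0,0,0,0,1],[0,0,0,0,1],[0,0,0,0,1],[0,0,0,0,1],[0,0,0,0,1],[0,0,0,0,1],[0,0,0,0,1],[0,0,0,0,1]]

```text
t: 10.25
eef_pos: [0.4752, -0.3107, 0.1316]
tool_rot: [0.001, 0.764, 0.645, -0.0]
contact_force: [0.5, 0.7, -2.0]
gripper_width: 0.122
grasp_force: 59.9
```

>>> arm_command:
  rows:
    - [[0,0.2,0,-0.1,1],[0,0.2,0,-0.1,1],[0,0.2,0,-0.1,1],[0,0.2,0,-0.1,1],[0,0.2,0,-0.1,0.5],[0,0.2,0,-0.1,0],[0,0.2,0,-0.1,0],[0,0.2,0,-0.1,0],[0,0.2,0,-0.1,0],[0,0,0,0,0]]

```text
t: 11.5
eef_pos: [0.5841, -0.3096, 0.0756]
tool_rot: [-0.0, 0.636, 0.771, -0.0]
contact_force: [-0.5, 0.7, -1.2]
gripper_width: 0.123
grasp_force: 59.9
```

Run:
```python
from h import *
import pickle
ims=[];o=get_obs();print(o["t"],o["eef_pos"],2*np.arctan2(o["tool_rot"][2],o["tool_rot"][1]),o["q"])
for n in ["wrist","side"]:
    p=cams.camera_params(n);im=cams.read_camera(n)[:,:,::-1];pickle.dump(p,open(n+"3.pkl","wb"));cv2.imwrite(f"pics/{n}3.png",im);ims.append(im)
a=cv2.resize(ims[0][:260,56:456],(800,520),interpolation=cv2.INTER_CUBIC)
cv2.imwrite("pics/c3.png",a)
cv2.imwrite("pics/d3.png",cv2.resize(ims[1][130:350,180:440],(700,592),interpolation=cv2.INTER_CUBIC))
```

```text
11.5 [ 0.58411003 -0.30959639  0.07560247] 1.7621564289197278 [ 0.18959889  0.6112227   0.28862505  1.71307385 -0.21939122  0.84976979
  0.76575811]
```

View pics/c3.png

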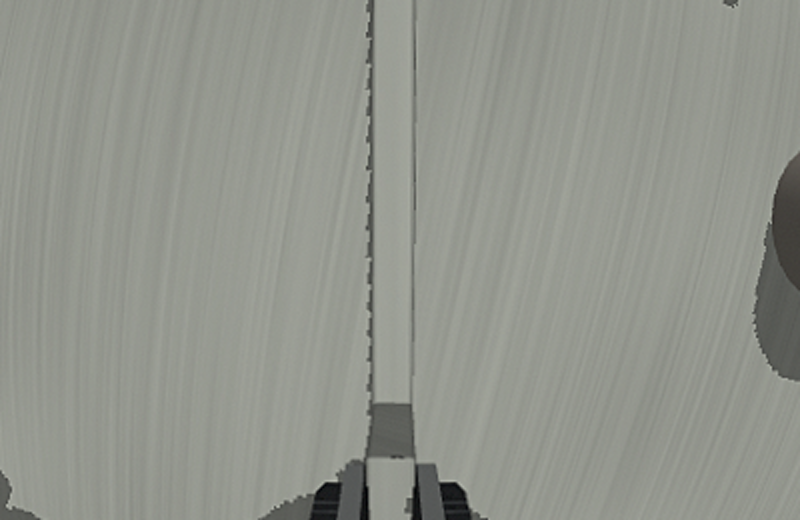

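View pics/d3.png

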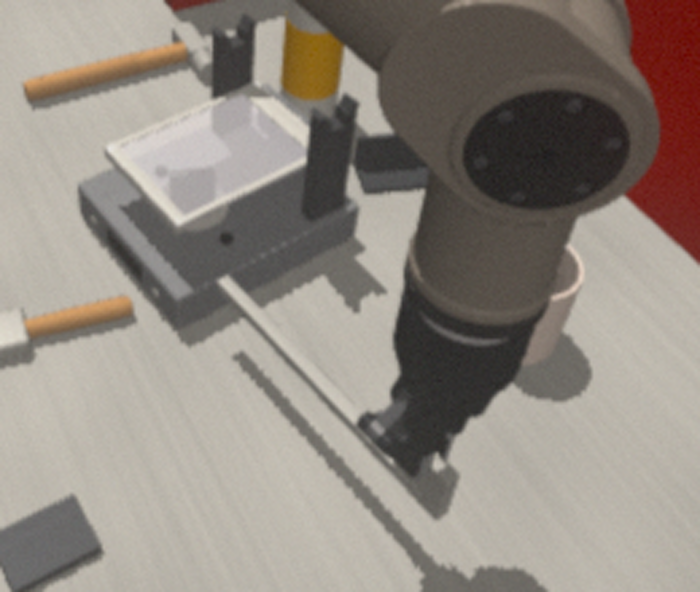

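```bash
cat >> h.py <<'E'
U=np.array([.5933,.0385,.192])
def tou(P,u=U):
    d=np.array(P[:2])-u[:2];c,s=np.cos(u[2]),np.sin(u[2]);return np.round([1000*(c*d[0]+s*d[1]),1000*(-s*d[0]+c*d[1]),P[2]*1000],1)
E
python3 - <<'E'
from h import *
o=get_obs();T=o["eef_pos"];a=2*np.arctan2(o["tool_rot"][2],o["tool_rot"][1])
print("tcp in unit",tou(T))
obs=np.array([180+228/2.692,130+280/2.69])
for z in [.055,.06,.065,.07,.075]:
    print(z,proj("side",np.r_[T[:2]+.237*np.array([np.cos(a),np.sin(a)]),z])[0]-obs)
E
```

```text
tcp in unit [ -76.7 -340.5   76.2]
0.055 [-4.11223698  2.36794298]
0.06 [-4.08309771  0.95537465]
0.065 [-4.05371806 -0.46884659]
0.07 [-4.02409504 -1.90486553]
0.075 [-3.99422561 -3.35282936]
```

Run:
```python
from h import *
import pickle
p=pickle.load(open("wrist3.pkl","rb"));im=cv2.cvtColor(cv2.imread("pics/wrist3.png"),cv2.COLOR_BGR2GRAY).astype(float)
for v in [2,40,90,140,190]: 
    r=im[v-1:v+2,225:285].mean(0);g=np.abs(np.gradient(r)); k=np.argsort(-g)[:4]+225
    print(v,np.round(r[8:45]).astype(int).tolist())
for v,u in [(2,252.7),(200,252.3)]:
    print(ray("wrist",(u,v),.0752,p))
a=[ray("wrist",(u,v),.0752,p) for v,u in [(2,252.7),(200,252.3)]];d=a[0]-a[1];print(np.arctan2(d[1],d[0]),tou(a[0]),tou(a[1]))
s=cv2.imread("pics/side3.png");E=np.array(cams.camera_params("wrist")["extrinsics"]);print(E[:3,3])
cv2.imwrite("pics/t3.png",cv2.resize(s[200:330,230:350],(720,780)[:2],interpolation=cv2.INTER_CUBIC)[:600])
```

```text
2 [148, 148, 147, 148, 150, 157, 124, 88, 85, 75, 137, 154, 157, 155, 154, 156, 156, 155, 156, 156, 157, 157, 156, 157, 157, 159, 159, 161, 155, 128, 119, 142, 150, 150, 150, 150, 149]
40 [151, 149, 144, 144, 148, 159, 134, 88, 74, 115, 142, 160, 157, 156, 156, 157, 156, 157, 157, 156, 156, 158, 157, 159, 159, 160, 161, 164, 152, 135, 104, 147, 149, 149, 149, 148, 147]
90 [151, 154, 153, 152, 152, 153, 157, 147, 81, 105, 148, 159, 159, 158, 158, 158, 157, 157, 157, 156, 158, 158, 159, 161, 160, 161, 161, 168, 148, 130, 93, 158, 149, 150, 151, 151, 152]
140 [151, 150, 150, 152, 154, 163, 136, 85, 73, 114, 150, 158, 161, 159, 159, 158, 157, 158, 157, 157, 157, 159, 160, 160, 161, 161, 162, 159, 142, 115, 146, 153, 152, 152, 154, 154, 152]
190 [158, 156, 155, 154, 153, 157, 160, 121, 73, 111, 142, 158, 161, 158, 157, 158, 158, 157, 156, 155, 157, 157, 159, 159, 158, 159, 161, 150, 126, 144, 158, 156, 155, 154, 153, 152, 153]
[ 0.55993447 -0.17862622  0.0752    ]
[ 0.58125209 -0.29021053  0.0752    ]
1.7595666135339691 [ -74.2 -206.8   75.2] [ -74.6 -320.4   75.2]
[ 0.56830547 -0.23200536  0.23997195]
```

View pics/t3.png

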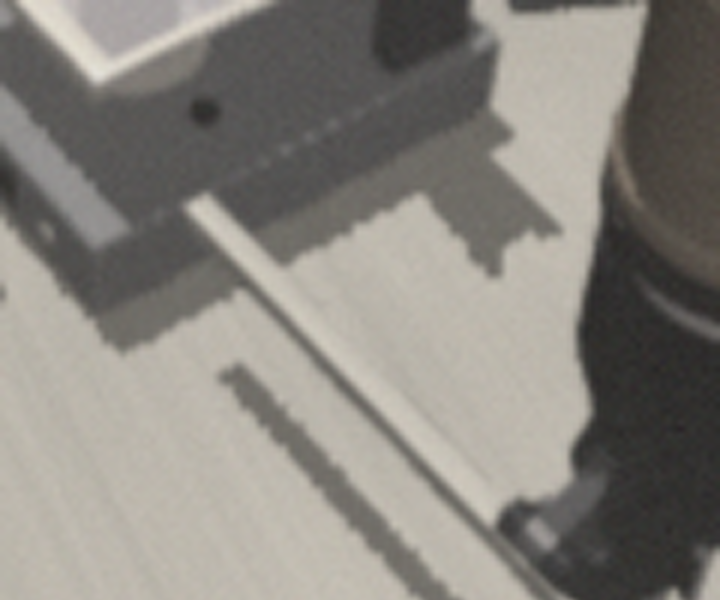

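>>> arm_command:
  rows:
    - [[0,0.165,0.03,0,0],[0,-0.072,0.373,0.01,0],[0,-0.072,0.373,0.01,0],[0,-0.072,0.373,0.01,0],[0,-0.072,0.373,0.01,0],[0,-0.072,0.373,0.01,0],[0,-0.072,0.373,0.01,0],[0,-0.072,0.373,0.01,0],[0,-0.072,0.373,0.01,0],[0,-0.072,0.373,0.01,0]]

```text
t: 12.85
eef_pos: [0.554, -0.1055, 0.0819]
tool_rot: [0.0, 0.637, 0.771, 0.0]
contact_force: [0.9, 0.4, -1.3]
gripper_width: 0.119
grasp_force: 59.9
```

Run:
```python
from h import *
import pickle
o=get_obs();print(o["t"],o["eef_pos"],tou(o["eef_pos"]),2*np.arctan2(o["tool_rot"][2],o["tool_rot"][1]),o["contact_force"],o["torque"])
C=np.zeros((600,800,3),np.uint8)
for n,(x,y,w,h),k,(ox,oy) in [("wrist",(100,0,300,200),1.8,(0,0)),("side",(190,130,150,120),2,(0,362)),("scene",(200,180,120,110),2,(310,362))]:
    im=cams.read_camera(n)[:,:,::-1];cv2.imwrite(f"pics/{n}4.png",im);pickle.dump(cams.camera_params(n),open(n+"4.pkl","wb"))
    c=cv2.resize(im[y:y+h,x:x+w],None,fx=k,fy=k,interpolation=cv2.INTER_CUBIC);C[oy:oy+c.shape[0],ox:ox+c.shape[1]]=c[:600-oy]
cv2.imwrite("pics/c4.png",C)
```

```text
12.85 [ 0.55400288 -0.10550119  0.08191234] [ -66.1 -133.9   81.9] 1.7612618410525163 [ 0.92491883  0.39381604 -1.274714  ] [-0.11266211  0.00154717  0.02084169]
```

View pics/c4.png

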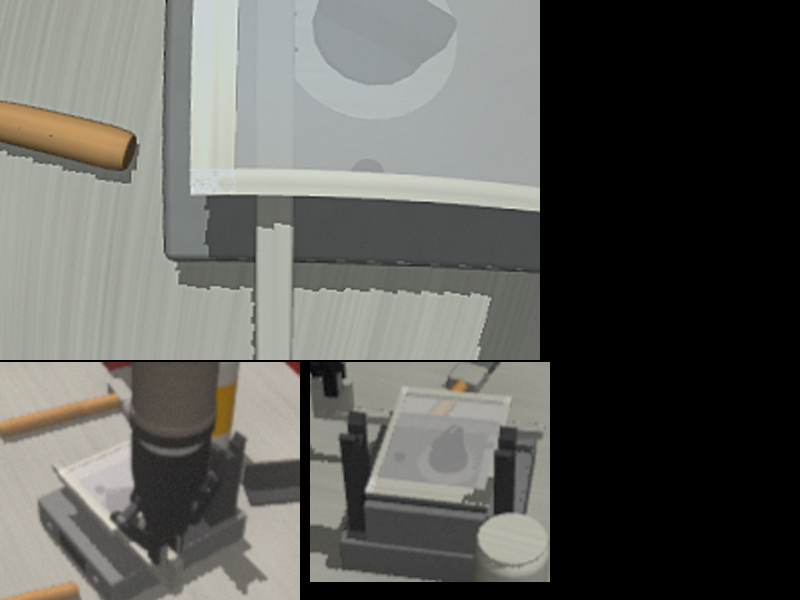

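Run:
```python
from h import *
import pickle
p=pickle.load(open("wrist4.pkl","rb"))
f=lambda x,y:(100+x/1.8,y/1.8)
print("deck corner(-105,-90)",tou(ray("wrist",f(165,258),.045,p)))
print("cover corner(-85,-61)",tou(ray("wrist",f(190,196),.101,p)))
print("deck right edge y-90",tou(ray("wrist",f(420,264),.045,p)))
for y in (230,340): print("bar top",tou(ray("wrist",f(275,y),.0815,p)))
# arc path
h=np.array([90,97.]);
T0=np.array([-66.1,75.5])
for th,r in [(0,155),(.15,152),(.3,152),(.5,152),(.7,150),(.9,145),(1.1,135),(1.25,120),(1.35,105),(1.40,95),(1.41,88)]:
    d=6*(abs(np.sin(th))+abs(np.cos(th)));P=h+r*np.array([-np.cos(th),np.sin(th)])+d*np.array([-np.sin(th),-np.cos(th)])
    print(th,r,np.round(P,1))
```

```text
deck corner(-105,-90) [-106.7  -82.2   45. ]
cover corner(-85,-61) [-87.7 -56.4 101. ]
deck right edge y-90 [ -8.2 -84.   45. ]
bar top [-64.7 -68.   81.5]
bar top [ -64.7 -103.4   81.5]
0 155 [-65.  91.]
0.15 152 [-61.3 113. ]
0.3 152 [-57.4 134.7]
0.5 152 [-47.3 162.7]
0.7 150 [-30.2 187.2]
0.9 145 [ -6.7 205.3]
1.1 135 [ 21.6 213.7]
1.25 120 [ 45.  208.5]
1.35 105 [ 60.  197.9]
1.4 95 [ 67.  189.4]
1.41 88 [ 69.1 182.8]
```

>>> arm_command:
  rows:
    - [[0,0.007,0.008,0.1,0],[0,0.007,0.008,0.1,0],[0,0.007,0.008,0.1,0],[0,0.007,0.008,0.1,0],[0,0.007,0.008,0.1,0],[0,0.007,0.008,0.1,0],[0,0.007,0.008,0.1,0],[0,0.007,0.008,0.1,0],[0,0.007,0.008,0.1,0],[0,0.007,0.008,0.08,0]]

```text
t: 14.25
eef_pos: [0.5587, -0.102, 0.141]
tool_rot: [0.0, 0.637, 0.771, 0.0]
contact_force: [0.1, 0.2, -2.5]
gripper_width: 0.123
grasp_force: 59.7
```

>>> arm_command:
  rows:
    - [[0,0.055,0.011,0.155,0],[0,0.055,0.011,0.155,0],[0,0.055,0.011,0.155,0],[0,0.093,0.018,0.137,0],[0,0.093,0.018,0.137,0],[0,0.093,0.018,0.137,0],[0,0.096,0.019,0.075,0],[0,0.096,0.019,0.075,0],[0,0.096,0.019,0.075,0],[0,0.096,0.019,0.075,0]]

```text
t: 15.5
eef_pos: [0.6085, -0.0923, 0.2113]
tool_rot: [-0.0, 0.637, 0.771, -0.0]
contact_force: [-1.0, -0.1, -1.7]
gripper_width: 0.122
grasp_force: 59.8
```

Run:
```python
from h import *
o=get_obs();print(o["t"],o["eef_pos"],tou(o["eef_pos"]),2*np.arctan2(o["tool_rot"][2],o["tool_rot"][1]),o["contact_force"],o["torque"],o["grasp_force"])
```

```text
15.5 [ 0.60853876 -0.09230472  0.21131482] [ -10.  -131.3  211.3] 1.7611403492083162 [-1.02764679 -0.1020602  -1.70426079] [-0.24037912  0.30289573  0.07650758] 59.8050731420517
```

>>> arm_command:
  rows:
    - [[0,0.115,0.022,0.037,0],[0,0.115,0.022,0.037,0],[0,0.115,0.022,0.037,0],[0,0.115,0.022,0.037,0],[0,0.128,0.025,-0.028,0],[0,0.128,0.025,-0.028,0],[0,0.128,0.025,-0.028,0],[0,0.082,0.016,-0.058,0],[0,0.082,0.016,-0.058,0],[0,0,0,0,0]]

```text
t: 16.75
eef_pos: [0.6688, -0.0806, 0.2074]
tool_rot: [-0.0, 0.637, 0.771, -0.0]
contact_force: [-0.6, 0.1, -2.0]
gripper_width: 0.124
grasp_force: 59.8
```

Run:
```python
from h import *
import pickle
o=get_obs();print(o["t"],o["eef_pos"],tou(o["eef_pos"]),2*np.arctan2(o["tool_rot"][2],o["tool_rot"][1]),o["contact_force"],o["torque"],o["grasp_force"])
C=np.zeros((600,800,3),np.uint8)
for n,(x,y,w,h),k,(ox,oy) in [("wrist",(150,60,200,150),2.5,(0,0)),("side",(250,120,90,120),2.7,(505,0)),("scene",(205,165,140,90),3.0,(0,378)),("scene",(290,160,60,80),3.5,(505,330))]:
    im=cams.read_camera(n)[:,:,::-1];cv2.imwrite(f"pics/{n}5.png",im);pickle.dump(cams.camera_params(n),open(n+"5.pkl","wb"))
    c=cv2.resize(im[y:y+h,x:x+w],None,fx=k,fy=k,interpolation=cv2.INTER_CUBIC)[:600-oy,:800-ox];C[oy:oy+c.shape[0],ox:ox+c.shape[1]]=c
cv2.imwrite("pics/c5.png",C)
```

```text
16.75 [ 0.66875826 -0.08056154  0.20740189] [  51.4 -131.3  207.4] 1.7613300577555397 [-0.58311225  0.12716871 -2.02895587] [-0.19838228  0.25727304  0.12124493] 59.79219317436218
```

View pics/c5.png

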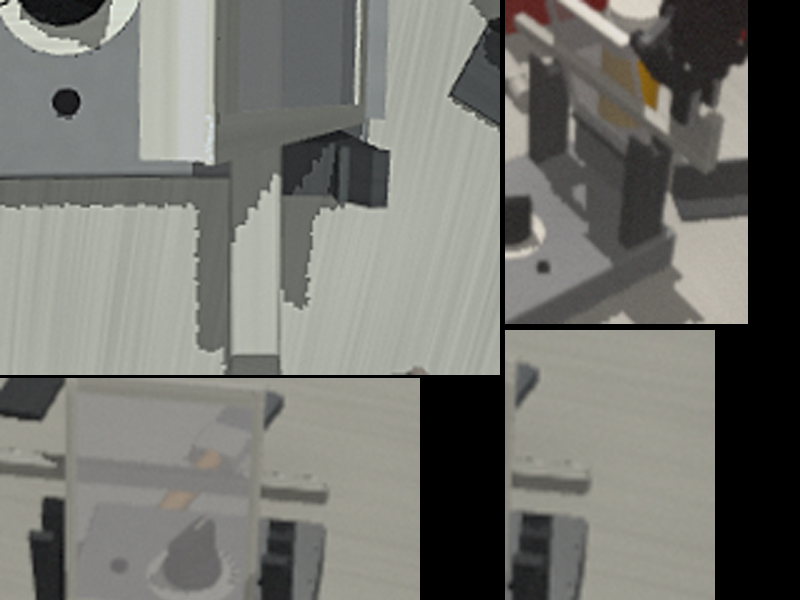

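Run:
```python
from h import *
import pickle
p=pickle.load(open("wrist5.pkl","rb"))
f=lambda x,y:(150+x/2.5,60+y/2.5)
g=lambda P:np.round((proj("wrist",pose(U,P),p)-[150,60])*2.5).tolist()
for P in [(92,-82,172),(86,-82,172),(86,-66,172),(92,-66,172),(78.5,-82,157),(78.5,-82,151),(61.5,-82,151),(54,-82,172),(48,-82,172),(48,-82,100),(-28,-90,45),(40,-90,45)]: print(P,g(P))
print("bar top z.207",tou(ray("wrist",f(256,340),.207,p)),tou(ray("wrist",f(256,250),.207,p)))
print("rear horn outer corner",tou(ray("wrist",f(388,207),.172,p)),"inner",tou(ray("wrist",f(388,150),.172,p)))
print("deck edge",tou(ray("wrist",f(100,176),.045,p)))
# scene left tip: bar end bottom/top at right
q=lambda x,y:(205+x/3,165+(y-378)/3)
print("bar tip top right scene z.207",tou(ray("scene",q(327,484),.207)))
gs=lambda P:np.round((proj("scene",pose(U,P))-[205,165])*3+[0,378]).tolist()
for P in [(92,66,172),(92,82,172),(48,82,172),(48,66,172),(86,66,172),(92,-66,172),(92,-82,172)]: print("scene",P,gs(P))
```

```text
(92, -82, 172) [[401.0, 203.0]]
(86, -82, 172) [[380.0, 202.0]]
(86, -66, 172) [[381.0, 144.0]]
(92, -66, 172) [[403.0, 145.0]]
(78.5, -82, 157) [[346.0, 194.0]]
(78.5, -82, 151) [[343.0, 191.0]]
(61.5, -82, 151) [[287.0, 191.0]]
(54, -82, 172) [[262.0, 201.0]]
(48, -82, 172) [[240.0, 201.0]]
(48, -82, 100) [[244.0, 172.0]]
(-28, -90, 45) [[76.0, 179.0]]
(40, -90, 45) [[227.0, 176.0]]
bar top z.207 [  52.1 -109.3  207. ] [ 52.1 -87.8 207. ]
rear horn outer corner [ 88.4 -83.3 172. ] inner [ 87.9 -67.6 172. ]
deck edge [-16.7 -88.9  45. ]
bar tip top right scene z.207 [ 58.1 101.1 207. ]
scene (92, 66, 172) [[263.0, 558.0]]
scene (92, 82, 172) [[289.0, 560.0]]
scene (48, 82, 172) [[296.0, 515.0]]
scene (48, 66, 172) [[271.0, 513.0]]
scene (86, 66, 172) [[264.0, 552.0]]
scene (92, -66, 172) [[53.0, 539.0]]
scene (92, -82, 172) [[28.0, 536.0]]
```

>>> arm_command:
  rows:
    - [[0,0.0525,0.0102,-0.037,0],[0,0.0525,0.0102,-0.037,0],[0,0.0525,0.0102,-0.037,0],[0,0.0525,0.0102,-0.037,0],[0,0.0525,0.0102,-0.037,0],[0,0,0,-0.05,0],[0,0,0,-0.05,0],[0,0,0,-0.05,0],[0,0,0,-0.05,0],[0,0,0,-0.05,0]]

```text
t: 18.2
eef_pos: [0.6844, -0.0777, 0.1817]
tool_rot: [-0.0, 0.637, 0.771, -0.0]
contact_force: [-2.0, 0.4, -1.0]
gripper_width: 0.125
grasp_force: 59.9
```

```bash
cat > s.py <<'E'
from h import *
o=get_obs();print(o["t"],tou(o["eef_pos"]),2*np.arctan2(o["tool_rot"][2],o["tool_rot"][1]),np.round(o["contact_force"],2),np.round(o["torque"],3),o["grasp_force"],o["gripper_width"])
E
python3 s.py
```

```text
18.2 [  67.2 -131.4  181.7] 1.7610939459205368 [-2.05  0.42 -0.96] [-0.201  0.352  0.184] 59.9126672744751 0.12484778276874584
```

>>> arm_command:
  rows:
    - [[0,0,0,-0.025,0],[0,0,0,-0.025,0],[0,0,0,-0.025,0],[0,0,0,-0.025,0],[0,0,0,-0.025,0],[0,0,0,-0.025,0],[0,0,0,-0.025,0],[0,0,0,-0.025,0],[0,0,0,0,0],[0,0,0,0,0]]

```text
t: 19.45
eef_pos: [0.6844, -0.0776, 0.1698]
tool_rot: [-0.0, 0.637, 0.771, -0.0]
contact_force: [-1.5, 0.4, -2.2]
gripper_width: 0.123
grasp_force: 59.8
```

```bash
python3 s.py
```

```text
19.45 [  67.3 -131.3  169.8] 1.7612689712993652 [-1.54  0.37 -2.16] [-0.243  0.435  0.125] 59.785539507865906 0.12309835522721839
```

>>> arm_command:
  rows:
    - [[0,0,0,-0.017,0],[0,0,0,-0.017,0],[0,0,0,-0.017,0],[0,0,0,-0.017,0],[0,0,0,-0.017,0],[0,0,0,0,0],[0,0,0,0,0],[0,0,0,0,0],[0,0,0,0,0],[0,0,0,0,0]]

```text
t: 20.7
eef_pos: [0.6847, -0.0778, 0.1651]
tool_rot: [0.0, 0.637, 0.771, 0.0]
contact_force: [-2.1, -1.6, 3.9]
gripper_width: 0.12
grasp_force: 60.6
```

```bash
python3 s.py
```

```text
20.7 [  67.5 -131.6  165.1] 1.7610190235912688 [-2.05 -1.65  3.94] [-0.198  0.689  0.195] 60.559521317481995 0.1196605407800924
```

>>> arm_command:
  rows:
    - [[0,0,0,-0.008,0],[0,0,0,0,0],[0,0,0,-0.008,0],[0,0,0,0,0],[0,0,0,0,0],[0,0,0,0,0],[0,0,0,0,0],[0,0,0,0,0],[0,0,0,0,0],[0,0,0,0,0]]

```text
t: 21.95
eef_pos: [0.6849, -0.078, 0.1648]
tool_rot: [0.0, 0.637, 0.771, 0.0]
contact_force: [-3.7, -1.1, 6.8]
gripper_width: 0.126
grasp_force: 61.2
```

```bash
python3 s.py;python3 - <<'E'
from h import *
import pickle
for n in ["wrist","side","scene"]:
    im=cams.read_camera(n)[:,:,::-1];cv2.imwrite(f"pics/{n}6.png",im);pickle.dump(cams.camera_params(n),open(n+"6.pkl","wb"))
# scene: bar tip beyond left post: scan columns for tip end profile
im=cv2.imread("pics/scene6.png").astype(int).sum(2)//3
q=proj("scene",pose(U,[(69,y,z) for y in (88,94,98) for z in (157,)]));print(q)
for c in q[:,0].astype(int): print(c,im[int(q[0,1])-12:int(q[0,1])+12,c].tolist(),int(q[0,1])-12)
for z in (145,151,157,163,169): print(z,proj("scene",pose(U,[(63,94,z),(75,94,z)])).round(1).tolist())
E
```

```text
21.95 [  67.6 -131.8  164.8] 1.7609775640567744 [-3.72 -1.14  6.76] [-0.112  0.993  0.32 ] 61.16505682468414 0.12603223946926537
[[305.50169458 224.16040871]
 [308.68049802 224.45154889]
 [310.80300949 224.64594542]]
305 [134, 116, 111, 112, 110, 111, 111, 118, 138, 149, 148, 138, 107, 89, 90, 92, 107, 113, 114, 114, 114, 115, 115, 115] 212
308 [141, 122, 114, 111, 111, 113, 112, 113, 134, 148, 149, 152, 123, 92, 90, 95, 102, 111, 111, 110, 97, 105, 115, 116] 212
310 [151, 131, 113, 110, 111, 111, 113, 104, 128, 148, 149, 153, 125, 86, 88, 90, 89, 94, 101, 94, 84, 74, 75, 74] 212
145 [[308.8, 227.2], [308.2, 231.3]]
151 [[308.9, 224.8], [308.3, 228.9]]
157 [[309.0, 222.4], [308.4, 226.5]]
163 [[309.1, 220.0], [308.5, 224.1]]
169 [[309.2, 217.5], [308.6, 221.6]]
```

>>> arm_command:
  rows:
    - [[14,0,0,0.008,0],[18,0,0,0,0],[24,0,0,0,0],[30,0,0,0,0],[36,0,0,0,0],[40,0,0,0,0],[40,0,0,0,0],[40,0,0,0,0],[40,0,0,0,0],[40,0,0,0,0]]

```text
t: 23.35
eef_pos: [0.6845, -0.0776, 0.1644]
tool_rot: [0.0, 0.637, 0.771, 0.0]
contact_force: [-0.0, -0.1, 0.3]
gripper_width: 0.472
grasp_force: 0.0
```

```bash
python3 s.py;python3 - <<'E'
from h import *
import pickle
for n in ["wrist","side","scene"]:
    im=cams.read_camera(n)[:,:,::-1];cv2.imwrite(f"pics/{n}7.png",im);pickle.dump(cams.camera_params(n),open(n+"7.pkl","wb"))
im=cv2.imread("pics/scene7.png").astype(int).sum(2)//3
for c in (305,308): print(c,im[216:232,c].tolist())
for n in ("scene","side","wrist"):
    a=cv2.imread(f"pics/{n}6.png").astype(int);b=cv2.imread(f"pics/{n}7.png").astype(int);d=abs(a-b).sum(2)>60
    ys,xs=np.nonzero(d);print(n,d.sum(),xs.min(),xs.max(),ys.min(),ys.max())
# bar profile between post and tab in scene
q=proj("scene",pose(U,[(69,-95,157),(69,-105,157)]));print(q)
for uv in q:
  u,v=uv.astype(int)
  for k in (5,6,7): print(u,[int(x) for x in cv2.imread(f"pics/scene{k}.png").astype(int).sum(2)[v-10:v+10,u]//3],v-10)
E
```

```text
23.35 [  67.4 -131.4  164.4] 1.7612014536113498 [-0.01 -0.11  0.35] [ 0.031 -0.004 -0.032] 0.0 0.4715871024618303
305 [111, 110, 110, 101, 129, 150, 150, 152, 123, 87, 90, 92, 94, 104, 113, 114]
308 [110, 112, 109, 111, 139, 152, 149, 150, 124, 91, 88, 90, 90, 105, 111, 113]
scene 1218 73 312 0 278
side 1719 71 410 107 382
wrist 29437 0 502 0 383
[[211.32583442 215.53503216]
 [206.32994038 215.07746833]]
211 [145, 147, 149, 150, 147, 148, 148, 149, 147, 149, 148, 147, 149, 150, 150, 149, 148, 149, 148, 150] 205
211 [145, 146, 150, 151, 149, 150, 146, 148, 154, 154, 143, 114, 96, 93, 98, 133, 151, 149, 148, 151] 205
211 [144, 147, 149, 151, 152, 151, 153, 154, 156, 130, 99, 93, 91, 109, 139, 151, 150, 149, 151, 152] 205
206 [148, 149, 149, 147, 148, 148, 148, 150, 150, 147, 149, 148, 148, 151, 150, 149, 151, 150, 150, 150] 205
206 [147, 150, 150, 149, 151, 150, 156, 157, 153, 157, 130, 98, 95, 93, 112, 138, 150, 151, 151, 151] 205
206 [147, 150, 150, 152, 135, 141, 152, 154, 155, 125, 93, 95, 97, 135, 153, 151, 150, 151, 152, 151] 205
```

>>> arm_command:
  rows:
    - [[50,0,0,0.1,0],[50,0,0,0.2,0],[50,0,0,0.3,0],[50,0,0,0.3,0],[50,-0.05,-0.25,0.3,0],[50,-0.05,-0.25,0.3,0],[50,-0.05,-0.25,0.2,0],[50,-0.05,-0.25,0.2,0],[50,-0.05,-0.25,0.2,0],[50,0,0,0,0]]

```text
t: 24.75
eef_pos: [0.6694, -0.1551, 0.2916]
tool_rot: [0.001, 0.638, 0.77, 0.0]
contact_force: [-0.2, -0.3, 0.0]
gripper_width: 0.582
grasp_force: 0.0
```

```bash
python3 s.py;python3 - <<'E'
from h import *
import pickle
for n in ["wrist","side","scene"]:
    im=cams.read_camera(n)[:,:,::-1];cv2.imwrite(f"pics/{n}8.png",im);pickle.dump(cams.camera_params(n),open(n+"8.pkl","wb"))
g={n:cv2.imread(f"pics/{n}8.png").astype(int).sum(2)//3 for n in("scene","side","wrist")}
for y in (-105,-95,90,96):
  for n in ("scene","side"):
    P=proj(n,pose(U,[(62,y,163),(74,y,163),(62,y,151),(74,y,151)])).round(1);u,v=P.mean(0).astype(int)
    print(n,y,P.tolist(),"col",u,"from",v-11,g[n][v-11:v+12,u].tolist())
E
```

```text
24.75 [  37.8 -204.6  291.6] 1.7581284250176246 [-0.24 -0.26  0.03] [ 0.062 -0.039 -0.   ] 0.0 0.58185379691689
scene -105 [[207.0, 210.4], [205.4, 214.3], [207.5, 215.2], [206.0, 219.1]] col 206 from 203 [143, 141, 143, 146, 145, 146, 132, 137, 149, 149, 149, 122, 92, 90, 96, 131, 148, 147, 146, 146, 147, 146, 144]
side -105 [[310.7, 178.9], [314.6, 176.9], [310.1, 182.9], [314.0, 180.9]] col 312 from 168 [89, 82, 96, 106, 110, 118, 128, 114, 103, 139, 158, 158, 150, 135, 110, 92, 92, 84, 78, 64, 59, 58, 60]
scene -95 [[212.0, 210.9], [210.4, 214.8], [212.5, 215.6], [211.0, 219.5]] col 211 from 204 [143, 142, 143, 146, 146, 143, 147, 149, 149, 149, 126, 96, 93, 88, 105, 134, 147, 147, 144, 144, 146, 148, 147]
side -95 [[307.7, 176.6], [311.6, 174.6], [307.2, 180.5], [311.1, 178.6]] col 309 from 166 [83, 68, 67, 69, 67, 68, 62, 59, 89, 142, 170, 178, 177, 159, 126, 97, 87, 77, 67, 60, 57, 59, 64]
scene 90 [[307.0, 219.4], [306.4, 223.6], [306.8, 224.3], [306.2, 228.4]] col 306 from 212 [132, 115, 108, 108, 106, 108, 106, 98, 128, 147, 145, 149, 121, 87, 85, 85, 88, 103, 110, 109, 110, 112, 111]
side 90 [[260.0, 138.9], [263.8, 137.4], [260.0, 142.8], [263.7, 141.2]] col 261 from 129 [60, 82, 99, 98, 100, 97, 103, 143, 166, 172, 171, 144, 103, 78, 65, 56, 51, 53, 48, 54, 51, 57, 52]
scene 96 [[310.2, 219.7], [309.6, 223.8], [310.0, 224.6], [309.4, 228.7]] col 309 from 213 [128, 111, 108, 109, 108, 107, 109, 125, 142, 144, 146, 123, 93, 85, 84, 86, 101, 108, 106, 104, 104, 104, 102]
side 96 [[258.7, 137.8], [262.4, 136.3], [258.6, 141.7], [262.3, 140.2]] col 260 from 128 [54, 63, 83, 100, 99, 99, 98, 102, 132, 161, 170, 148, 109, 83, 75, 60, 52, 56, 54, 52, 54, 51, 56]
```

>>> arm_command:
  rows:
    - [[60,-0.28,0.12,0,1],[60,-0.28,0.12,0,1],[60,-0.28,0.12,0,1],[60,-0.28,0.12,0,1],[60,-0.28,0.12,0,1],[60,-0.28,0.12,0,1],[60,-0.28,0.12,0,1],[60,-0.28,0.12,0,1],[60,-0.28,0.12,0,1],[60,-0.28,0.12,0,1]]

```text
t: 26.15
eef_pos: [0.5008, -0.0793, 0.2898]
tool_rot: [-0.001, 0.284, 0.959, -0.0]
contact_force: [1.4, -0.2, -0.9]
gripper_width: 0.703
grasp_force: 0.0
```

>>> arm_command:
  rows:
    - [[60,0.05,0.18,0,1],[60,0.05,0.18,0,1],[60,0.05,0.18,0,1],[60,0.05,0.18,0,1],[60,0.05,0.18,0,0],[60,0,0.18,0,0],[60,0,0.18,0,0],[60,0,0.18,0,0],[60,0,0,0,0],[60,0,0,0,0]]

```text
t: 27.4
eef_pos: [0.5165, 0.0054, 0.2904]
tool_rot: [0.0, 0.13, 0.992, -0.0]
contact_force: [0.0, -0.1, -0.3]
gripper_width: 0.704
grasp_force: 0.0
```

```bash
python3 s.py;cat > knob.py <<'E'
from h import *
import pickle,sys
from scipy.optimize import differential_evolution
k=sys.argv[1]
o=get_obs();p=cams.camera_params("wrist");im=cams.read_camera("wrist")[:,:,::-1];pickle.dump(p,open(f"wrist{k}.pkl","wb"));cv2.imwrite(f"pics/wrist{k}.png",im)
print(o["eef_pos"])
g=cv2.cvtColor(im.copy(),cv2.COLOR_BGR2GRAY)
c=proj("wrist",pose(U,(-30,0,60)),p)[0];print("knob px",c)
x0,y0=int(c[0])-45,int(c[1])-45;W=g[max(y0,0):y0+90,max(x0,0):x0+90];print(W.shape);
for r in W[::3]: print("".join(" .:-=+*#%@"[min(int(v)//22,9)] for v in r[::2]))
E
python3 knob.py 9
```

```text
27.4 [-81.7 -17.8 290.4] 2.880711047208361 [ 0.04 -0.08 -0.32] [-0.007  0.025  0.039] 0.0 0.7037647253463645
[0.5164626  0.00539137 0.29039336]
knob px [278.89294856 182.38615155]
(90, 90)
==..:=+**************************************
:-++*****************************************
+********************************************
*********************************************
*********************************************
*********************************************
*********************************************
*******************@+@@-@@.@*****************
****************@@-@*@@%@#@@-@%*******#. :#**
**************##%@@@@@@@@@@@@@#+******-... #*
*************@@@@@@+       @@@@@@*****+...=**
************#@@@+*        .: @@@@@***********
***********+@@@++ ...  ...... @@@=-**********
***********%@@#*. . . ..**.... @@@@**********
***********%@@#+..... ..%=.... @@@@**********
***********%@@+=.. .  ..@-.... @@@@**********
***********#@@#*. ... ..%:....:@@@***********
************@@#+= ... ....... @@@@***********
****=:=*****+@@+*=  . ...... @@@@************
***-....******#+++*-  .... @@@@@*************
***=...:*******=%*@@@ ....:@@@***************
*****#************@@@+....=%*****************
***********************+==*******************
*********************************************
*********************************************
*******************************************==
**************************************+-+----
***********************************+---------
+**********************************----------
=+***********************************+-------
```

Run:
```python
from h import *
g=cv2.cvtColor(cv2.imread("pics/wrist9.png"),cv2.COLOR_BGR2GRAY).astype(int)
for y in range(162,208): print(y,"".join("%x"%min(v//4,15) for v in g[y,252:304]))
import pickle
p=pickle.load(open("wrist9.pkl","rb"))
for th in (.2,.4,.6):
    c,s=np.cos(-th),np.sin(-th)
    print(th,[proj("wrist",pose(U,(-30+c*a-s*b,s*a+c*b,87)),p)[0].round(1).tolist() for a,b in((21,7),(21,-7),(-21,-7),(-21,7))])
```

```text
162 fffffffffffffffffdfffffffffffffffffff4ffffffffffffff
163 fffffffffffafffffffffffffffffffffffffafffff7ffffffff
164 ffffffffffffffffffffffffffffffffffffffffff2fffffffff
165 fffffffffffffffffffffffffffffffffffffffff0ffffffffff
166 fffffffffffffffffffffffffe903affffffffffffffffffffff
167 fffffffffffffffffffff3002354752002ffffffffffffffffff
168 ffffffffffffffffffff818864454325982fffffffffff6fffff
169 ffffffffffffffffff8246743345345448c49fffffff00ffffff
170 fffffffffffffffff434456244554444369b70ffffffffffffff
171 ffffffffffffffff444656744444535445989a0fffffffffffff
172 fffffffffffffff935455564244544234478989fffffffffffff
173 ffffffffffffffe166555554446868e856699964ffffffff0fff
174 ffffffffffffff435556546446675fff57999987ffffff4fffff
175 ffffffffffffff365556565435764fff59889a986fffffffffff
176 fffffffffffff6636565565535763fff4987999860ffffffffff
177 fffffffffffff4655556554536873fff5878899973ffffffffff
178 fffffffffffff3555555655446873fff5977999983ffffffffff
179 fffffffffffff6655665464426772fff5879999874ffffffffff
180 ffffffffffff67755565565447762fff5778898983ffffffffff
181 ffffffffffffc
[... 1028 characters left out ...]
fffffffff288788884fffffffffffffffffff
200 ffffffffffffffffffffffff067887873fffffffffffffffffff
201 ffffffffffffffffffffffff235666764fffffffffffffffffff
202 fffffffffffffffffffffffffeeefba8ffffffffffffffffffff
203 ffffffffffffffffffffffffffffffffffffffffffffffffffff
204 ffffffffffffffffffffffffffffffffffffffffffffffffffff
205 ffffffffffffffffffffffffffffffffffffffffffffffffffff
206 ffffffffffffffffffffffffffffffffffffffffffffffffffff
207 ffffffffffffffffffffffffffffffffffffffffffffffffffff
0.2 [[289.3, 201.7], [279.1, 204.2], [271.8, 174.5], [282.4, 171.9]]
0.4 [[286.3, 203.1], [275.8, 203.7], [274.9, 173.0], [285.7, 172.5]]
0.6 [[283.1, 204.0], [272.7, 202.6], [278.2, 172.1], [288.9, 173.7]]
```

>>> arm_command:
  rows:
    - [[45,0.191,0.112,0,0.09],[45,0.191,0.112,0,0.09],[45,0.191,0.112,0,0.09],[45,0.191,0.112,0,0.09],[45,0,0,-0.4,0],[45,0,0,-0.4,0],[45,0,0,-0.4,0],[45,0,0,-0.4,0],[45,0,0,-0.4,0],[45,0,0,-0.2,0]]

```text
t: 28.7
eef_pos: [0.5621, 0.0329, 0.157]
tool_rot: [-0.001, 0.115, 0.993, -0.0]
contact_force: [-0.7, -0.8, 0.6]
gripper_width: 0.528
grasp_force: 0.0
```

```bash
python3 s.py
python3 - <<'E'
from h import *
o=get_obs();p=cams.camera_params("wrist");im=cams.read_camera("wrist")[:,:,::-1].copy();cv2.imwrite("pics/wrist10.png",im)
g=cv2.cvtColor(im,cv2.COLOR_BGR2GRAY).astype(int)
c=proj("wrist",pose(U,(-31,0,87)),p)[0];print(c);x,y=c.astype(int)
for v in range(max(0,y-50),min(384,y+50),2): print(v,"".join("%x"%min(a//4,15) for a in g[v,x-50:x+50]))
for th in (.3,.4,.5):
    cc,s=np.cos(-th),np.sin(-th)
    print(th,[proj("wrist",pose(U,(-31+cc*a-s*b,s*a+cc*b,87)),p)[0].round(1).tolist() for a,b in((21,7),(21,-7),(-21,-7),(-21,7))],x-50)
E
```

```text
28.7 [-31.7   0.4 157. ] 2.9104886121042197 [-0.67 -0.79  0.56] [-0.012  0.023 -0.017] 0.0 0.5282058510928163
[250.69096917 194.23962037]
144 ffffffffffffffffffffffffffffffffffffffffffffffffffffffffffffffffffffffffffffffffffffffffffffffffffff
146 ffffffffffffffffffffffffffffffffffffffffffffffffffffffffffffffffffffffffffffffffffffffffffffffffffff
148 fffffffffffffffffffffffffffffffffffffffffffffffffffffbffffffffffffffffffffffffffffffffffffffffffffff
150 fffffffffffffffffffffffffffffffffffffffffffff5ffffffffffffffffdfffffffffffffffffffffffffffffffffffff
152 fffffffffffffffffffffffffffffffffffffffffffffffffffffdfffffff0ffffffffffffffffffffffffffffffffffffff
154 ffffffffffffffffffffffffffffffffffffff0ffffffffffffffffffffff9fffffffcffffffffffffffffffffffffffffff
156 fffffffffffffffffffffffffffff0ffffffffffffffffffffffffffffffffffffff3fffffffffffffffffffffffffffffff
158 fffffffffffffffffffffffffffffff0fffffffffffffffffffffffffffffffffffffffffffff0fffffffffffffffffffff7
160 ffffffffffffffffffffffffffffffffffffffffffffffffffffffffffffffffffffffffffa0fffffffffffffffffffffff7
162 fffffffffffff
[... 3806 characters left out ...]
ffffffffffffffffffffffffffffffffffffffffffffffffffffffffa9bff
236 ffff95642fffffffffffffffffffffffffffffffffffffffffffffffffffffffffffffffffffffffffffffffffffff1465af
238 fffc46672fffffffffffffffffffffffffffffffffffffffffffffffffffffffffffffffffffffffffffffffffffff15654f
240 fff666760fffffffffffffffffffffffffffffffffffffffffffffffffffffffffffffffffffffffffffffffffffff34566a
242 ffb567761fffffffffffffffffffffffffffffffffffffffffffffffffffffffffffffffffffffffffffffffffffff245575
0.3 [[261.9, 216.4], [245.6, 218.2], [238.9, 170.9], [256.0, 168.9]] 200
0.4 [[259.5, 217.3], [243.1, 217.6], [241.4, 169.9], [258.7, 169.5]] 200
0.5 [[257.0, 218.0], [240.7, 216.8], [244.0, 169.1], [261.2, 170.4]] 200
```

>>> arm_command:
  rows:
    - [[45,0.008,0.008,-0.1,-0.25],[45,0.008,0.008,-0.2,-0.25],[45,0,0,-0.3,0],[45,0,0,-0.3,0],[45,0,0,-0.3,0],[45,0,0,-0.2,0],[45,0,0,-0.13,0],[45,0,0,-0.07,0],[45,0,0,0,0],[45,0,0,0,0]]

```text
t: 30.0
eef_pos: [0.5637, 0.0337, 0.0629]
tool_rot: [0.0, 0.135, 0.991, 0.0]
contact_force: [-0.3, 0.1, 0.3]
gripper_width: 0.528
grasp_force: 0.0
```

```bash
python3 s.py
```

```text
30.0 [-30.    0.9  62.9] 2.869953050802476 [-0.31  0.13  0.3 ] [-0.01  -0.051  0.018] 0.0 0.5279246382536168
```

>>> arm_command:
  rows:
    - [[40,0,0,-0.03,0],[30,0,0,0,0],[22,0,0,0,0],[10,0,0,0,0],[0,0,0,0,0],[0,0,0,0,0],[0,0,0,0,0],[0,0,0,0,0],[0,0,0,0,0],[0,0,0,0,0]]
  newtons: 30

```text
t: 31.25
eef_pos: [0.5633, 0.0336, 0.0607]
tool_rot: [0.0, 0.135, 0.991, 0.0]
contact_force: [-2.4, -0.0, 5.3]
gripper_width: 0.15
grasp_force: 31.2
```

```bash
python3 s.py
```

```text
31.25 [-30.3   0.9  60.7] 2.869883519287972 [-2.44 -0.04  5.31] [-0.086  0.367 -0.148] 31.167372465133667 0.150158363927837
```

>>> arm_command:
  rows:
    - [[0,0,0,0,-0.4],[0,0,0,0,-0.5],[0,0,0,0,-0.5],[0,0,0,0,-0.5],[0,0,0,0,-0.5],[0,0,0,0,-0.5],[0,0,0,0,-0.5],[0,0,0,0,-0.5],[0,0,0,0,-0.5],[0,0,0,0,-0.5]]

```text
t: 32.5
eef_pos: [0.5635, 0.0338, 0.0607]
tool_rot: [0.0, 0.326, 0.945, 0.0]
contact_force: [-1.6, 0.2, 5.3]
gripper_width: 0.148
grasp_force: 31.1
```

```bash
python3 s.py
```

```text
32.5 [-30.2   1.1  60.7] 2.4769465284316636 [-1.56  0.23  5.33] [-0.039  0.274  0.119] 31.129472851753235 0.14758727662533988
```

>>> arm_command:
  rows:
    - [[0,0,0,0,-0.5],[0,0,0,0,-0.5],[0,0,0,0,-0.5],[0,0,0,0,-0.5],[0,0,0,0,-0.5],[0,0,0,0,-0.5],[0,0,0,0,-0.5],[0,0,0,0,-0.5],[0,0,0,0,-0.5],[0,0,0,0,-0.4]]

```text
t: 33.75
eef_pos: [0.5637, 0.034, 0.0607]
tool_rot: [0.0, 0.504, 0.863, 0.0]
contact_force: [-0.5, 1.6, 5.6]
gripper_width: 0.154
grasp_force: 31.1
```

```bash
python3 s.py
```

```text
33.75 [-29.9   1.2  60.7] 2.084053183058113 [-0.48  1.59  5.57] [ 0.287 -0.017  0.086] 31.128575205802917 0.15389834696222737
```

>>> arm_command:
  rows:
    - [[0,0,0,0,-0.25],[0,0,0,0,-0.25],[0,0,0,0,-0.25],[0,0,0,0,-0.25],[0,0,0,0,-0.25],[0,0,0,0,-0.25],[0,0,0,0,-0.25],[0,0,0,0,-0.25],[0,0,0,0,-0.25],[0,0,0,0,-0.25]]

```text
t: 35.0
eef_pos: [0.5637, 0.0339, 0.0607]
tool_rot: [0.0, 0.588, 0.809, 0.0]
contact_force: [2.9, 3.9, 5.2]
gripper_width: 0.153
grasp_force: 31.1
```

```bash
python3 s.py
```

```text
35.0 [-29.9   1.2  60.7] 1.8848761784113943 [2.87 3.94 5.16] [ 0.98  -0.692  0.116] 31.107721030712128 0.15287562920007072
```

>>> arm_command:
  rows:
    - [[0,0,0,0,-0.125],[0,0,0,0,-0.125],[0,0,0,0,-0.125],[0,0,0,0,-0.125],[0,0,0,0,-0.125],[0,0,0,0,-0.125],[0,0,0,0,-0.125],[0,0,0,0,-0.125],[0,0,0,0,-0.125],[0,0,0,0,0]]

```text
t: 36.25
eef_pos: [0.5638, 0.034, 0.0607]
tool_rot: [0.0, 0.623, 0.782, 0.0]
contact_force: [3.1, 4.8, 4.6]
gripper_width: 0.154
grasp_force: 31.1
```

```bash
python3 s.py
```

```text
36.25 [-29.8   1.2  60.7] 1.7952974337578314 [3.08 4.83 4.55] [ 0.983 -0.772  0.081] 31.093301475048065 0.15366105540748426
```

>>> arm_command:
  rows:
    - [[0,0,0,0,-0.125],[0,0,0,0,-0.125],[0,0,0,0,-0.125],[0,0,0,0,-0.125],[0,0,0,0,-0.125],[0,0,0,0,-0.125],[0,0,0,0,0],[0,0,0,0,0],[0,0,0,0,0],[0,0,0,0,0]]

```text
t: 37.5
eef_pos: [0.5638, 0.0339, 0.0607]
tool_rot: [0.0, 0.647, 0.763, 0.0]
contact_force: [3.8, 4.3, 3.9]
gripper_width: 0.152
grasp_force: 31.1
```

```bash
python3 s.py
```

```text
37.5 [-29.8   1.1  60.7] 1.7353359533366244 [3.84 4.26 3.9 ] [ 0.992 -0.74   0.091] 31.071757972240448 0.15236244293618267
```

>>> arm_command:
  rows:
    - [[0,0,0,0,-0.125],[0,0,0,0,-0.125],[0,0,0,0,-0.125],[0,0,0,0,-0.125],[0,0,0,0,-0.125],[0,0,0,0,0],[0,0,0,0,0],[0,0,0,0,0],[0,0,0,0,0],[0,0,0,0,0]]

```text
t: 38.75
eef_pos: [0.5639, 0.0336, 0.0607]
tool_rot: [0.0, 0.665, 0.747, 0.0]
contact_force: [4.0, 4.2, 4.0]
gripper_width: 0.144
grasp_force: 31.3
```

```bash
python3 s.py
```

```text
38.75 [-29.8   0.8  60.7] 1.6856165494592659 [3.97 4.17 3.99] [ 0.708 -0.889  0.237] 31.348822116851807 0.14362040387797478
```

>>> arm_command:
  rows:
    - [[0,0,0,0,-0.125],[0,0,0,0,0],[0,0,0,0,-0.125],[0,0,0,0,0],[0,0,0,0,0],[0,0,0,0,0],[0,0,0,0,0],[0,0,0,0,0],[0,0,0,0,0],[0,0,0,0,0]]

```text
t: 40.0
eef_pos: [0.5639, 0.0336, 0.0607]
tool_rot: [0.001, 0.673, 0.74, 0.0]
contact_force: [4.4, 3.8, 4.7]
gripper_width: 0.149
grasp_force: 33.5
```

```bash
python3 s.py
```

```text
40.0 [-29.8   0.8  60.7] 1.6663170227500632 [4.43 3.83 4.68] [ 0.761 -0.858  0.461] 33.49544279597467 0.14920223439896196
```

>>> arm_command:
  rows:
    - [[16,0,0,0,0],[20,0,0,0,0],[26,0,0,0,0],[32,0,0,0,0],[40,0,0,0,0],[45,0,0,0,0],[45,0,0,0,0],[45,0,0,0.05,0],[45,0,0,0.1,0],[45,0,0,0.2,0]]

```text
t: 41.25
eef_pos: [0.5631, 0.0336, 0.082]
tool_rot: [-0.0, 0.673, 0.74, -0.0]
contact_force: [0.4, 0.6, 0.6]
gripper_width: 0.528
grasp_force: 0.0
```

>>> arm_command:
  rows:
    - [[45,0,0,0.3,0],[45,0,0,0.4,0],[45,0,0,0.4,0],[45,-0.1,-0.02,0.4,0],[45,-0.1,-0.02,0.4,0],[45,-0.1,-0.02,0.4,0],[45,-0.1,-0.02,0.4,0],[45,-0.1,-0.02,0.4,0],[45,-0.1,-0.02,0.2,0],[45,0,0,0,0]]

```text
t: 42.5
eef_pos: [0.5274, 0.0263, 0.2807]
tool_rot: [0.0, 0.673, 0.74, 0.001]
contact_force: [-0.2, 0.7, -0.5]
gripper_width: 0.528
grasp_force: 0.0
```

```bash
python3 s.py
python3 - <<'E'
from h import *
for n in ["wrist","side","scene"]: cv2.imwrite(f"pics/{n}11.png",cams.read_camera(n)[:,:,::-1])
g=cv2.imread("pics/scene11.png").astype(int).sum(2)//3;h=cv2.imread("pics/scene8.png").astype(int).sum(2)//3
for u,a in((206,203),(211,204),(306,212)): print(u,h[a:a+23,u].tolist(),g[a:a+23,u].tolist())
p=cams.camera_params("wrist");w=cv2.cvtColor(cv2.imread("pics/wrist11.png"),cv2.COLOR_BGR2GRAY).astype(int)
c=proj("wrist",pose(U,(-30,1,80)),p)[0];x,y=c.astype(int);print(c,x-28)
for v in range(y-24,y+24,2): print(v,"".join("%x"%min(a//4,15) for a in w[v,x-28:x+28]))
for th in (1.5,1.6,1.7):
    cc,s=np.cos(-th),np.sin(-th)
    print(th,[proj("wrist",pose(U,(-30+cc*a-s*b,1+s*a+cc*b,87)),p)[0].round(1).tolist() for a,b in((21,7),(21,-7),(-21,-7),(-21,7))])
E
```

```text
42.5 [-67.    0.6 280.7] 1.6657362194640521 [-0.17  0.66 -0.46] [-0.036 -0.01  -0.031] 0.0 0.5278766061882434
206 [143, 141, 143, 146, 145, 146, 132, 137, 149, 149, 149, 122, 92, 90, 96, 131, 148, 147, 146, 146, 147, 146, 144] [142, 111, 75, 75, 76, 75, 71, 122, 146, 148, 147, 117, 88, 90, 84, 81, 93, 101, 128, 144, 144, 144, 144]
211 [143, 142, 143, 146, 146, 143, 147, 149, 149, 149, 126, 96, 93, 88, 105, 134, 147, 147, 144, 144, 146, 148, 147] [141, 118, 85, 74, 78, 75, 112, 139, 147, 148, 123, 95, 90, 85, 82, 121, 143, 142, 143, 145, 143, 145, 144]
306 [132, 115, 108, 108, 106, 108, 106, 98, 128, 147, 145, 149, 121, 87, 85, 85, 88, 103, 110, 109, 110, 112, 111] [131, 112, 108, 106, 106, 105, 105, 96, 126, 145, 143, 147, 119, 85, 84, 85, 89, 102, 109, 108, 110, 108, 109]
[281.14689281 157.05569561] 253
133 ffffffffffffffffffffffffffffffffffffffffffffffffffffffff
135 ffffffffffffffffffffffffffffffffffffffffffffffffffffffff
137 ffffffffffffffffffffffffffffffffffffffffffffffffffffffff
139 fffffffefffffffffff8734444544446ffffffffffffffffffffffff
141 ffffffffffffffff98984445565444667856
[... 686 characters left out ...]
fffff
165 fffffffffffffffa76886447888878986530bfffffffffffffffffff
167 ffffffffffffffffffd753368788878858ffffffffffffffffffffff
169 ffffffffffffffffffffffa5787878975bffffffffffffffffffffff
171 fffffffffffffffffffffff4687788773cffffffffffffffffffffff
173 ffffffffffffffffffffffff56577687efffffffffffffffffffffff
175 ffffffffffffffffffffffffffffffffffffffffffffffffffffffff
177 ffffffffffffffffffffffffffffffffffffffffffffffffffffffff
179 ffffffffffffffffffffffffffffffffffffffffffffffffffffffff
1.5 [[289.6, 173.6], [278.5, 175.4], [273.5, 142.4], [284.9, 140.6]]
1.6 [[288.0, 174.4], [276.8, 175.1], [275.2, 141.7], [286.7, 141.0]]
1.7 [[286.3, 174.9], [275.1, 174.6], [276.9, 141.1], [288.4, 141.6]]
```

```bash
python3 -c "
from station import job
print(job.hand_in())"
```

```text
the job is handed in; nothing more can be done
None
```

I handed the job in at about 43 s: by the camera measurements the bar is level in both notches, tab outside the -y post and holding the cover, and the knob turned clockwise to its stop (twist 0.46 N m, about 31–33 N pinch); I did not measure the cover's final angle or re-check the other items on the bench.

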